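# Unpack the portable meter and hang it at the bench

### The job

Open the carrying case: pull up the recessed paddle in its lid and keep pulling so that the lid comes up with it, until the lid swings right open. Lift the meter out of the foam, stand it on the bench so that you can take it afresh by its two narrow sides, then hang it by the clip on its back over the top edge of the stand's plate, near the middle, and before letting go tug it down gently (about 10 N) to be sure that it holds. Leave the meter hanging and the lid open, and do not knock the flask or the beaker about.

Things in the scene. Friction and masses are not known exactly. Their poses are not given: they have to be found in the camera images.
- case: grey carrying case with aluminium edges, 200 deep (x) x 250 wide (y) x 168 mm high with its lid shut; fixed. Origin under its centre; x points from its front (handle, paddle) to the hinge at the back, z up. The base is 122 mm high with grey foam inside up to z = 118 mm. A dark bottle stays in the foam at y = +51 mm; the meter stands at y = -55 mm
- lid_hinge (a point): middle of the line about which the lid turns, parallel to the case's y, at x = +102, z = 122 mm in the case's frame. The lid is 46 mm thick and reaches 202 mm forward of it
- lid (a joint): angle of the lid (rad): 0 shut and latched, 1.72 fully open, tipped back a little past upright. A spring in the hinge nearly carries it: let go below about 0.25 rad it sinks back and rests ajar at about 0.11 on the latch's tongue; from above about 0.35 rad it goes on by itself to fully open within about 4 s. Once unlatched, lifting it takes only 1 or 2 N
- paddle (a joint): angle of the paddle against the lid (rad): 0 lying flat in its dish, 0.55 at its stop. The latch lets go at about 0.22 rad. A spring (about 3 N at the bead, 6 N at the stop) lays it flat again when let go; the latch catches again if the lid was not yet raised
- paddle_bead (a point): centre of the bead, the rolled free edge of the steel paddle: a bar 52 mm long along the case's y, 16 mm thick, on a 4 mm plate, its top 2 mm below the lid's top. Lid shut: at x = -16, y = 0, z = 158 mm in the case's frame. Its two ends can be pinched from above, along y; it swings up, back edge first, about the pivot in front of it
- paddle_pivot (a point): middle of the paddle's pivot pin, parallel to the case's y, 52 mm nearer the case's front than the bead and level with it. The dish in the lid is 120 mm wide in y (34 mm free beside each end of the bead), reaches 25 mm behind the bead's back, and its floor is 34 mm below the lid's top, 24 mm below the bead's centre
- meter_cell (a point): middle of the floor of the meter's snug cell in the foam, 10 mm above the bench; axes as the case's. Foam wraps the meter's narrow sides (+y, -y) to the top. Finger pockets 40 mm wide in y, open down to 45 mm above this floor, lie before its front face (x -51 to -16 mm) and behind its clip (x 29 to 67 mm): in here it can be gripped only along x, front face against clip
- meter_mid (a point): centre (half-way up) of the portable meter: a white box 30 thick (x) x 60 wide (y) x 105 mm high, display and keys on its front (-x), a steel clip on its back (+x); in the case its axes are the case's. Loose, 0.15 to 0.31 kg, stands by itself. To hang it, hold it along y by its two narrow sides, 60 mm apart, with nothing behind the clip
- clip_mouth (a point): point of the meter where the plate's edge bears: 20 mm behind its centre (+x) and 48.5 mm above it, under the clip's bridge, mid-way in the 10 mm gap between back and tongue. The clip is 30 mm wide, its bridge level with the meter's top; the tongue hangs down 48 mm, its outer face 28.5 mm behind the meter's centre (31 mm at the flared lower end)
- plate_edge (a point): middle of the top edge of the stand's upright steel plate, 170 mm above the bench. The plate is 5 mm thick, 160 mm long (y), 70 mm high, fixed. The meter hangs on its -x side, its x axis along this x axis, z up. 16 mm behind the plate a panel rises 15 mm above the edge: no room for a finger behind the clip
- stand: the fixed grey bench stand that carries the plate; origin under the middle of its foot, which is 120 (x) x 200 (y) mm and 8 mm high. The plate's middle is at x = +20 mm. The bench before its foot (towards -x) is free, room to stand the meter
- flask: bystander: conical flask of clear glass, 74 mm wide, 122 mm high, loose; origin under its centre
- beaker: bystander: glass beaker, 66 mm wide, 82 mm high, loose; origin under its centre

How it is judged:
By the outcome, as a careful person would: the job done as asked, in the order asked, and still so for the second after the job is handed in, with the robot touching nothing.
It also fails if it takes over 66 s, if anything falls off the work surface, if the arm or the gripper's body presses on something with over 40 N, if the wrist force passes 120 N, or if a joint passes its speed limit or range.

### The arm

A 6-joint arm with a two-finger parallel gripper is mounted at the origin on a cart in front of the work surface, level with it; the furniture and walls round the work are solid. World frame = base frame: x ahead of the robot, y to its left, z up, the work surface at z = 0. Lengths are in m, angles in degrees, forces in N, time in s.
With the tool pointing down it reaches from about 0.325 to 1 m from the base axis. Payload 5.1 kg.
Tool frame: the origin (TCP) lies midway between the tips of the shut fingers; the grasp point (between the pads) lies 19 mm behind it; z points along the fingers, y is the line along which they close (so a half turn about z gives the same grasp; the last joint's range is limited). The gripper opens to 85 mm and grips with 20 to 120 N. Pads are 22 mm wide; open, the fingers measure 114 mm over their backs; the gripper's body (76 mm by 85 mm) begins 54 mm behind the grasp point. The pads swing forward as they close: fully open they stand 13 mm farther back than shut.
Start: joints at [-80.306, 7.093, 94.555, -0, 78.352, -4.733], TCP at [0.162, -0.629, 0.231] pointing down, gripper open.
Joint ranges: [-149.61, 149.61], [-58.7, 133.49], [1.44, 155.28], [-77.14, 257.14], [18.33, 153.61], [-166.67, 166.67]. Speed limits (degrees/s): [147.25, 147.25, 180, 180, 180, 180].

### API

Orientations are given as a 3x3 rotation matrix whose columns are the frame's x, y, z axes.
In Python, from bench import r gives the robot as it stands.
- The arm moves only by the tool jog_arm, never from a script. Its argument "series" is a list of rows, each a list of 3 entries, a list of its own where there are three numbers: the gripper's target within -1 to 1 (shut at 1, half-way at 0, fully open at -1), then the shift along the tool's x, y, z in mm, then the turn, a rotation vector about the tool's x, y, z in rad. A call has 1 to 12 rows; each row shifts and turns the commanded pose from where the row before left it, along the tool's axes as they then stand; what a row does not reach is not made up. A row lasts 1/8 s, in which the tool goes at most 62.5 mm and 10.7 degrees, less where a joint would pass 70% of its speed; a pose out of reach is approached as far as the arm can. A call with a gripper value outside its range is refused whole. The fingers move at their own pace and stop on an object; "squeeze" is the grip in N (left out, the last holds). Time passes only in rows, so rows that do not move let the fingers close. It gives the time, the measured TCP pose, the force, the opening and the grip force at its end, in the units of the state.
- r.observe(): the state, without advancing time (a new reading comes with each control period).
- r.camera(name): name is "scene" or "top"; returns the picture (420x560x3 uint8, red, green, blue); there is no depth.
- r.camera_info(name): a dict with "fov_y" (degrees; the focal length in pixels is half the picture's height over the tangent of half this angle, whatever the lens; pixels are square), "cx", "cy" (the principal point, pixels), "R" (3x3) and "t" (3): a world point X has camera coordinates R X + t. Camera axes: x right, y down, z forward; pixel columns grow to the right and rows downward; lengths in m; the calibration is good to about 2 mm. A picture is of the moment at which its call begins. camera_info takes no time and is no camera call.
- r.hand_in(): hands the job in; it is judged then, once.
The state is a dict: "time": time; "qpos": joint angles; "qvel": joint speeds; "effort": joint torques, N m; "position": TCP position; "tool_rot": TCP orientation; "contact_force": force on the tool from outside, world axes, zero at the start; "torque": the same for the moment, N m; "finger_gap": opening from 0.0 (shut) to 1.0 (fully open); "grip_force": force on a finger pad.
Only numpy, scipy, OpenCV 4.12 (cv2) and the standard library are available. Lean on these libraries where they do the work, as an engineer would, in place of code of your own. Each camera call takes 0.05 s, during which the arm holds its last target. There are 200 camera calls.

## Working session

There is one attempt and no reset: what is moved stays moved. The work goes in short steps, Python scripts to look and compute and a tool call to move; the robot and the scene stay as the last step left them, time stands still between calls to the robot, and variables do not carry over. Pictures are saved under pics/ and viewed, at most 13 in all, crops included, and the job is handed in when it is done.

Besides the shell and the picture viewer there is one more tool, called by a JSON object that holds its "name" and its "arguments". jog_arm: Moves the arm, as the interface text tells. Its arguments: {"type":"object","properties":{"series":{"type":"array"},"squeeze":{"type":"number"}},"required":["series"]}

```bash
ls; mkdir -p pics
python3 - <<'E'
from bench import r
import cv2,numpy as np
for n in("scene","top"):
    i=r.camera_info(n);print(n,{k:np.round(v,4).tolist() for k,v in i.items() if not isinstance(v,str)})
    cv2.imwrite(f"pics/{n}0.png",r.camera(n)[:,:,::-1])
print(r.observe())
E
```

```text
pics
scene {'fov_y': 49.2647, 'cx': 286.4008, 'cy': 208.1853, 'R': [[0.7722, 0.6353, 0.0103], [0.4105, -0.4864, -0.7713], [-0.485, 0.5998, -0.6364]], 't': [-0.4406, -0.1463, 1.3777]}
top {'fov_y': 44.4563, 'cx': 278.6685, 'cy': 214.1624, 'R': [[-0.0068, -1.0, 0.0069], [-0.9895, 0.0057, -0.1443], [0.1442, -0.0078, -0.9895]], 't': [-0.0224, 0.6162, 1.2466]}
{'time': 0.1, 'qpos': array([-8.03061755e+01,  7.13273056e+00,  9.46273717e+01,  6.24962360e-05,
        7.83524490e+01, -4.73124564e+00]), 'qvel': array([ 0.05208778, -0.13552738, -0.18591774, -0.05894501, -0.10948541,
        0.01084256]), 'effort': array([ 4.04833754e-04, -4.24931967e+01, -3.66653681e+01, -1.34420093e-04,
        3.94098752e-03,  1.58280983e-05]), 'position': array([ 0.16181617, -0.62895493,  0.23013089]), 'tool_rot': array([[ 9.68474334e-01,  2.49113137e-01, -3.29716904e-04],
       [ 2.49113301e-01, -9.68472412e-01,  1.93652044e-03],
       [ 1.63090954e-04, -1.95760721e-03, -9.99998071e-01]]), 'contact_force': array([ 0.23189612, -0.03473746, -0.52956529]), 'torque': array([ 0.00590759, -0.02555391,  0.00533181]), 'grip_force': 0.0, 'finger_gap': 1.0003556472293875}
```

View pics/scene0.png

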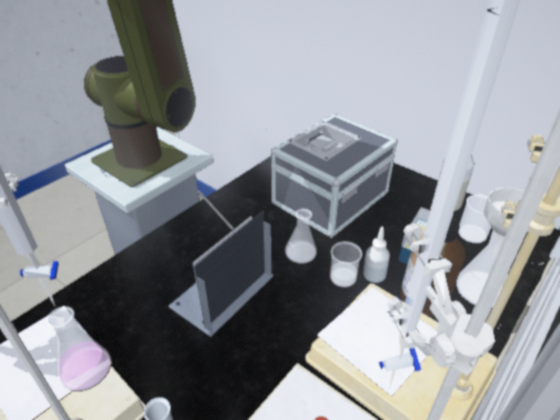

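View pics/top0.png

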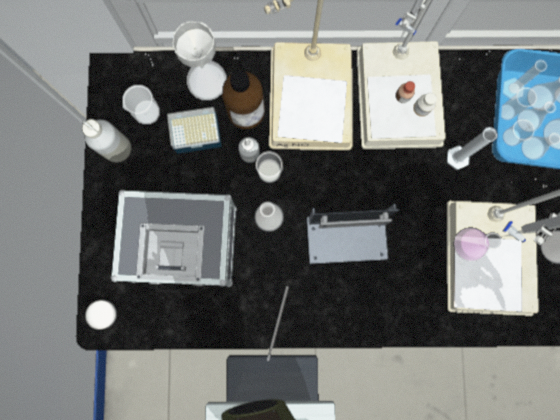

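The scene picture shows the case at about (333,172) and the stand at (225,280). In the top view the case spans (115..235, 192..285), the paddle is near (172,255), the stand's foot is at (347,243), the flask at (269,216) and the beaker at (269,166). Next I enlarge for corners.

Run:
```python
import cv2,numpy as np
t=cv2.imread("pics/top0.png");s=cv2.imread("pics/scene0.png")
def crop(im,x,y,w,h,k):
    o=cv2.resize(im[y:y+h,x:x+w],None,fx=k,fy=k,interpolation=cv2.INTER_CUBIC)
    o=cv2.convertScaleAbs(o,alpha=1.3,beta=15)
    for c in range((x+9)//10*10,x+w,10):
        cv2.line(o,((c-x)*k,0),((c-x)*k,6 if c%50 else 14),(0,255,255),1)
        if c%20==0: cv2.putText(o,str(c),((c-x)*k-10,18),0,.35,(0,255,255))
    for c in range((y+9)//10*10,y+h,10):
        cv2.line(o,(0,(c-y)*k),(6,(c-y)*k),(0,255,255),1); cv2.putText(o,str(c),(8,(c-y)*k+4),0,.35,(0,255,255))
    return o
cv2.imwrite("pics/c1.png",crop(t,108,184,133,110,6)[:600,:798])
a=crop(t,298,195,105,75,4); b=crop(s,160,205,130,130,3); d=crop(s,265,110,136,125,5)
cv2.imwrite("pics/c2.png",np.vstack([np.hstack([a,np.zeros((300,380,3),np.uint8)]),np.zeros((300,800,3),np.uint8)]))
o=np.zeros((600,800,3),np.uint8)
a=crop(t,298,198,100,75,4); o[:300,:400]=a
b=crop(s,165,210,115,125,3)[:,:]; o[:375,410:410+345]=b
cv2.imwrite("pics/c2.png",o[:380])
cv2.imwrite("pics/c3.png",d)
```

```text
(no output)
```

View pics/c1.png

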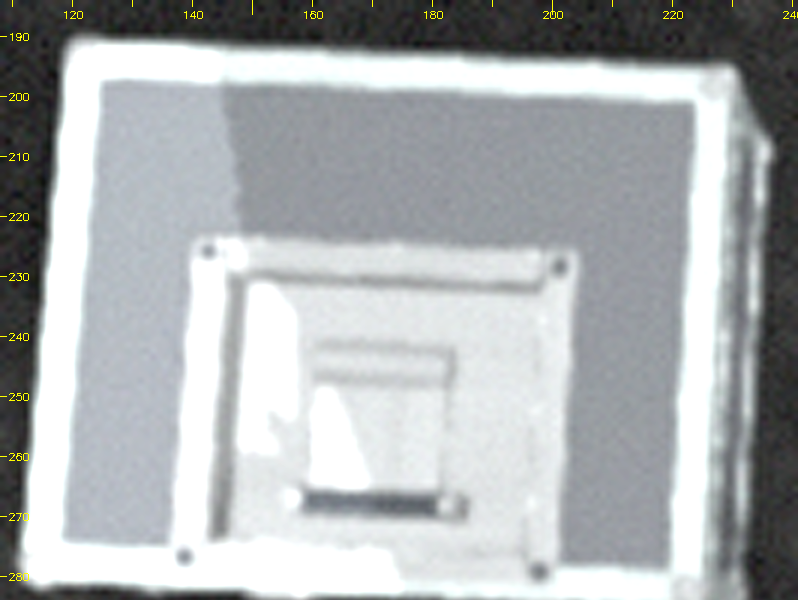

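View pics/c2.png

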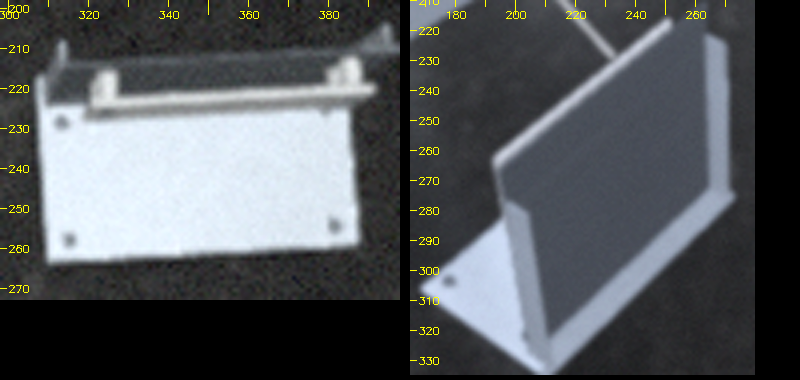

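The case's lid corners lie at about (120,190.5), (230.5,195), (112,281) and (226,283), with the bead across (160..183, 241..248). The plate's top edge runs (320.5,223.7)–(392,220.5) and the foot's front edge (310,263.5)–(387.5,259.5).

```bash
cat > h.py <<'E'
import numpy as np,cv2
from bench import r
def ray(n,uv,z):
    i=r.camera_info(n);R=np.array(i["R"]);t=np.array(i["t"]);f=210/np.tan(np.radians(i["fov_y"]/2))
    d=R.T@np.array([(uv[0]-i["cx"])/f,(uv[1]-i["cy"])/f,1]);c=-R.T@t
    return c+d*(z-c[2])/d[2]
def proj(n,X):
    i=r.camera_info(n);f=210/np.tan(np.radians(i["fov_y"]/2))
    p=np.array(i["R"])@X+np.array(i["t"]);return np.array([i["cx"]+f*p[0]/p[2],i["cy"]+f*p[1]/p[2]])
def st():
    o=r.observe();print(round(o["time"],2),np.round(o["position"]*1000,1),np.round(o["tool_rot"],3).tolist(),"F",np.round(o["contact_force"],1),"gap",round(o["finger_gap"],3),"grip",round(o["grip_force"],1),"q",np.round(o["qpos"],1));return o
E
python3 - <<'E'
from h import *
mm=lambda *a:np.round(1000*ray(*a),1)
for nm,uv,z in [("lidBL",(119.5,190.5),.168),("BR",(230.5,195),.168),("FL",(112,281),.168),("FR",(226.5,284),.168),
 ("beadL",(160,244.5),.164),("beadR",(183.3,246),.164),
 ("plL",(320.5,223.7),.17),("plR",(392,220.5),.17),("ftL",(310,263.5),.008),("ftR",(387.5,259.5),.008),("flask",(269,216),.1),("flask0",(269,216),.02),("beak",(269,166),.05)]:
    print(nm,mm("top",uv,z))
# lid outline from mask: pixels gradient line fits
im=cv2.imread("pics/top0.png");g=im.min(2).astype(float)
def line(pts_from,direction,n=30):
    a,b=map(np.array,pts_from);out=[]
    for s in np.linspace(.08,.92,n):
        p=a+s*(b-a);v=[cv2.getRectSubPix(g.astype(np.float32),(1,1),tuple(map(float,p+k*np.array(direction))))[0,0] for k in np.arange(-5,5,.25)]
        i=np.argmin(np.convolve(np.diff(v),np.ones(4),'valid'))+2
        out.append(p+(-5+.25*i+.125)*np.array(direction))
    out=np.array(out,np.float32);return cv2.fitLine(out,cv2.DIST_HUBER,0,.01,.01).ravel()
L={"back":line([(119.5,190.5),(230.5,195)],(0,-1)),"front":line([(112,281),(226.5,284)],(0,1)),"left":line([(119.5,190.5),(112,281)],(-1,0))}
def X(a,b):
    A=np.array([[a[0],-b[0]],[a[1],-b[1]]]);s=np.linalg.solve(A,[b[2]-a[2],b[3]-a[3]]);return a[2:]+s[0]*a[:2]
for k in("back","front"):
    c=X(L[k],L["left"]);print(k,L[k].round(3),c,mm("top",c,.168),mm("top",L[k][2:],.168))
E
```

```text
lidBL [654.7 337.4 168. ]
BR [642.9  84.3 168. ]
FL [450.  346.3 168. ]
FR [441.7  91.8 168. ]
beadL [531.  242.8 164. ]
beadR [527.3 190.3 164. ]
plL [ 575.4 -119.7  170. ]
plR [ 581.8 -282.   170. ]
ftL [ 493.7 -105.6    8. ]
ftR [ 502.7 -304.     8. ]
flask [603.6  -2.6 100. ]
flask0 [615.   -1.7  20. ]
beak [738.9  -2.5  50. ]
back [9.99000e-01 4.30000e-02 1.66641e+02 1.92011e+02] [118.780365 189.96835 ] [655.9 339.1 168. ] [650.6 230.  168. ]
front [9.99000e-01 4.10000e-02 1.55984e+02 2.82452e+02] [110.72052 280.59216] [450.9 349.2 168. ] [446.1 248.6 168. ]
```

View pics/c3.png

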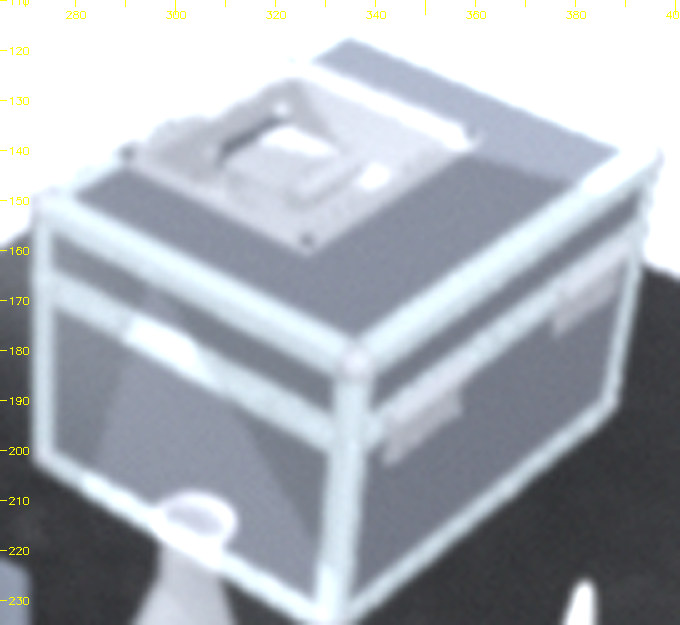

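The lid view confirms the case pose. I estimate the case origin at (546.5, 216), yaw −2.7°, the bead at (530, 217, 158), and the plate edge at (578.4, −201), yaw +2.4°. Moving above the bead.

{"name": "jog_arm", "arguments": {"series": [[-0.65,[0,0,-10],[0,0,0.15]],[-0.65,[0,0,-10],[0,0,0.149]],[-0.65,[15,-41,0],[0,0,0]],[-0.65,[15,-41,0],[0,0,0]],[-0.65,[15,-41,0],[0,0,0]],[-0.65,[15,-41,0],[0,0,0]],[-0.65,[15,-41,0],[0,0,0]],[-0.65,[15,-41,0],[0,0,0]],[-0.65,[15,-41,0],[0,0,0]],[-0.65,[15,-41,0],[0,0,0]],[-0.65,[15,-41,0],[0,0,0]],[-0.65,[15,-41,0],[0,0,0]]], "squeeze": 30}}

```text
time: 1.6
position: [0.3312, -0.2255, 0.2509]
tool_rot: [[0.999, -0.048, -0.0], [-0.048, -0.999, 0.0], [-0.0, -0.0, -1.0]]
contact_force: [0.6, 0.3, -0.6]
finger_gap: 0.825
grip_force: 0.0
```

{"name": "jog_arm", "arguments": {"series": [[-0.65,[15,-41,0],[0,0,0]],[-0.65,[15,-41,0],[0,0,0]],[-0.65,[15,-41,0],[0,0,0]],[-0.65,[15,-41,0],[0,0,0]],[-0.65,[15,-41,0],[0,0,0]],[-0.65,[15,-41,0],[0,0,0]],[-0.65,[15,-41,0],[0,0,0]],[-0.65,[15,-41,0],[0,0,0]],[-0.65,[15,-41,0],[0,0,0]],[-0.65,[15,-41,0],[0,0,0]],[-0.65,[0,0,0],[0,0,0]]]}}

```text
time: 2.98
position: [0.5003, 0.1774, 0.2504]
tool_rot: [[0.999, -0.044, -0.002], [-0.044, -0.999, -0.0], [-0.002, 0.0, -1.0]]
contact_force: [0.1, -0.2, 0.2]
finger_gap: 0.827
grip_force: 0.0
```

```bash
python3 -c "
from h import *
st()"
```

```text
2.98 [500.3 177.4 250.4] [[0.999, -0.044, -0.002], [-0.044, -0.999, -0.0], [-0.002, 0.0, -1.0]] F [ 0.1 -0.2  0.2] gap 0.827 grip 0.0 q [ 13.7  -8.7 108.4   0.   80.5 106.2]
```

{"name": "jog_arm", "arguments": {"series": [[-0.65,[14,-20.5,0],[0,0,0]],[-0.65,[14,-20.5,20],[0,0,0]],[-0.65,[0,0,30],[0,0,0]],[-0.65,[0,0,20],[0,0,0]],[-0.65,[0,0,15],[0,0,0]],[-0.65,[0,0,10],[0,0,0]],[-0.65,[0,0,10],[0,0,0]],[-0.65,[0,0,7],[0,0,0]],[-0.65,[0,0,0],[0,0,0]]]}}

```text
time: 4.1
position: [0.5299, 0.215, 0.1389]
tool_rot: [[0.999, -0.047, -0.001], [-0.047, -0.999, -0.0], [-0.001, 0.0, -1.0]]
contact_force: [-0.2, -0.2, 0.4]
finger_gap: 0.826
grip_force: 0.0
```

Run:
```python
from h import *
st()
s=r.camera("scene")[:,:,::-1];t=r.camera("top")[:,:,::-1]
a=cv2.resize(s[80:220,250:380],None,fx=4,fy=4,interpolation=cv2.INTER_CUBIC)[:560]
b=cv2.resize(t[210:310,130:180+35],None,fx=3,fy=3,interpolation=cv2.INTER_CUBIC)
o=np.zeros((560,800,3),np.uint8);o[:,:520]=a;o[:300,530:530+255]=b
cv2.imwrite("pics/d1.png",o)
```

```text
4.1 [529.9 215.  138.9] [[0.999, -0.047, -0.001], [-0.047, -0.999, -0.0], [-0.001, 0.0, -1.0]] F [-0.2 -0.2  0.4] gap 0.826 grip 0.0 q [ 16.7   1.7 109.5  -0.   68.9 109.4]
```

View pics/d1.png

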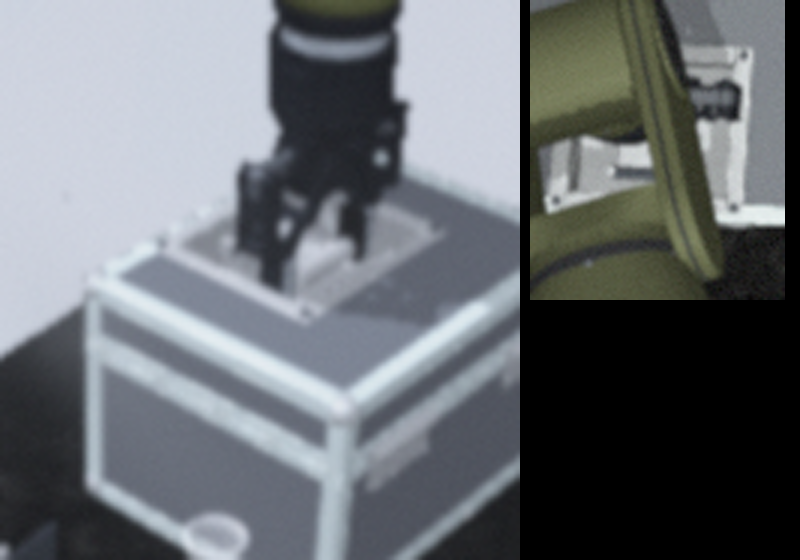

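The picture shows the fingers in the dish, one at each end of the bead (crop pixels about (272,260) and (352,225)). Gripping.

{"name": "jog_arm", "arguments": {"series": [[0.6,[0,0,0],[0,0,0]],[0.6,[0,0,0],[0,0,0]],[0.6,[0,0,0],[0,0,0]],[0.6,[0,0,0],[0,0,0]],[0.6,[0,0,0],[0,0,0]],[0.6,[0,0,0],[0,0,0]]], "squeeze": 45}}

```text
time: 4.95
position: [0.531, 0.2188, 0.1416]
tool_rot: [[0.999, -0.046, 0.003], [-0.046, -0.999, 0.008], [0.003, -0.008, -1.0]]
contact_force: [-1.6, 10.3, 3.1]
finger_gap: 0.596
grip_force: 48.0
```

{"name": "jog_arm", "arguments": {"series": [[0.6,[0,-2,-2],[0,0,0]],[0.6,[0,-1,-4],[0,0,0]],[0.6,[-1,0,-4],[0,0,0]],[0.6,[-1,0,-4],[0,0,0]],[0.6,[-2,0,-4],[0,0,0]],[0.6,[0,0,-3],[0,0,0]],[0.6,[2,0,-4],[0,0,0]],[0.6,[3,0,-4],[0,0,0]],[0.6,[3,0,-5],[0,0,0]],[0.6,[2,0,-4],[0,0,0]]]}}

```text
time: 6.2
position: [0.5357, 0.2187, 0.1772]
tool_rot: [[0.999, -0.047, -0.002], [-0.047, -0.999, 0.002], [-0.002, -0.002, -1.0]]
contact_force: [-1.0, 5.6, -2.5]
finger_gap: 0.597
grip_force: 49.8
```

Run:
```python
from h import *
st()
s=r.camera("scene")[:,:,::-1]
cv2.imwrite("pics/d2.png",cv2.resize(s[60:240,240:420],None,fx=3,fy=3,interpolation=cv2.INTER_CUBIC))
```

```text
6.2 [535.7 218.7 177.2] [[0.999, -0.047, -0.002], [-0.047, -0.999, 0.002], [-0.002, -0.002, -1.0]] F [-1.   5.6 -2.5] gap 0.597 grip 49.8 q [1.680e+01 5.000e-01 1.068e+02 1.000e-01 7.280e+01 1.095e+02]
```

View pics/d2.png

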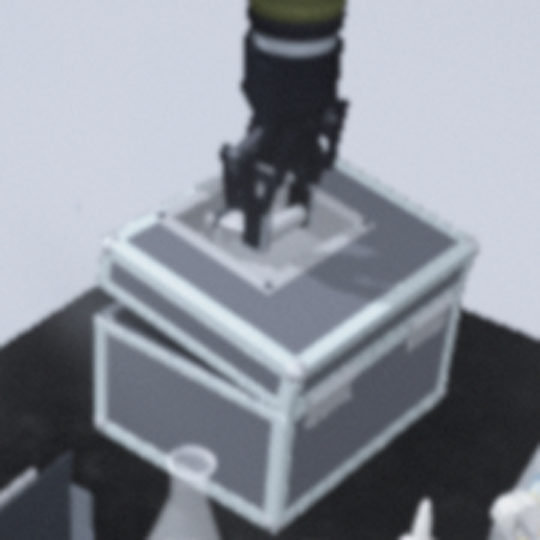

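The lid is unlatched and its front gap is open (edge near crop (190,350)). I continue along the hinge arc.

{"name": "jog_arm", "arguments": {"series": [[0.6,[4,0,-5.5],[0,0,0]],[0.6,[4,0,-5.5],[0,0,0]],[0.6,[4.5,0,-5],[0,0,0]],[0.6,[5,0,-5],[0,0,0]],[0.6,[5,0,-4.5],[0,0,0]],[0.6,[5,0,-4.5],[0,0,0]],[0.6,[5,0,-4],[0,0,0]],[0.6,[5,0,-3.5],[0,0,0]],[0.6,[5.5,0,-4],[0,0,0]],[0.6,[5.5,0,-3.5],[0,0,0]],[0.6,[6,0,-3],[0,0,0]]]}}

```text
time: 7.62
position: [0.5895, 0.216, 0.2261]
tool_rot: [[0.999, -0.047, -0.003], [-0.047, -0.999, 0.001], [-0.004, -0.001, -1.0]]
contact_force: [-6.1, 4.5, 3.5]
finger_gap: 0.596
grip_force: 50.8
```

Run:
```python
from h import *
st()
s=r.camera("scene")[:,:,::-1]
cv2.imwrite("pics/d3.png",cv2.resize(s[60:240,240:420],None,fx=3,fy=3,interpolation=cv2.INTER_CUBIC))
```

```text
7.62 [589.5 216.  226.1] [[0.999, -0.047, -0.003], [-0.047, -0.999, 0.001], [-0.004, -0.001, -1.0]] F [-6.1  4.5  3.5] gap 0.596 grip 50.8 q [1.520e+01 4.600e+00 9.770e+01 1.000e-01 7.780e+01 1.078e+02]
```

View pics/d3.png

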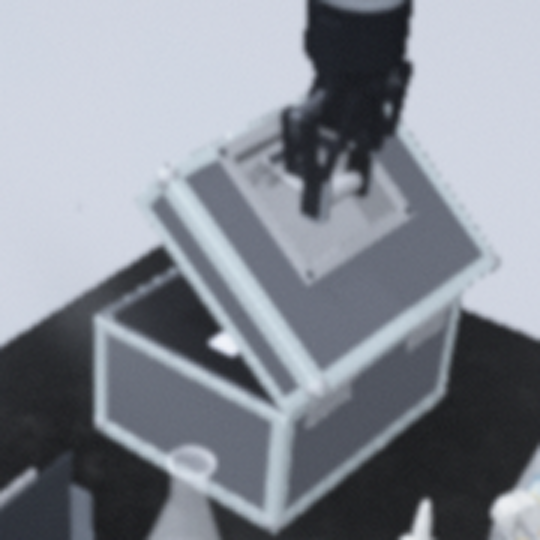

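The lid is at about 0.7 rad, with the white meter visible in the case at crop (225,343). I release and go straight up.

{"name": "jog_arm", "arguments": {"series": [[-0.65,[0,0,0],[0,0,0]],[-0.65,[0,0,0],[0,0,0]],[-0.65,[0,0,-30],[0,0,0]],[-0.65,[0,0,-45],[0,0,0]],[-0.65,[0,0,-45],[0,0,0]],[-0.65,[-15,0,-45],[0,0,0]],[-0.65,[-40,0,-10],[0,0,0]],[-0.65,[-45,0,0],[0,0,0]],[-0.65,[-45,0,0],[0,0,0]],[-0.65,[-40,0,0],[0,0,0]],[-0.65,[-40,20,0],[0,0,0]],[-0.65,[0,20,0],[0,0,0]]]}}

```text
time: 9.18
position: [0.3623, 0.1854, 0.4008]
tool_rot: [[0.999, -0.045, 0.002], [-0.045, -0.999, -0.0], [0.002, -0.0, -1.0]]
contact_force: [0.8, -0.3, 0.6]
finger_gap: 0.831
grip_force: 0.0
```

Run:
```python
from h import *
st()
s=r.camera("scene")[:,:,::-1]
t=r.camera("top")[:,:,::-1]
cv2.imwrite("pics/d4.png",np.hstack([cv2.resize(s[60:240,230:430],None,fx=2,fy=2),cv2.resize(t[150:330,80:280],None,fx=2,fy=2)]))
```

```text
9.18 [362.3 185.4 400.8] [[0.999, -0.045, 0.002], [-0.045, -0.999, -0.0], [0.002, -0.0, -1.0]] F [ 0.8 -0.3  0.6] gap 0.831 grip 0.0 q [ 19.6 -27.6 108.8  -0.   98.7 112.1]
```

View pics/d4.png

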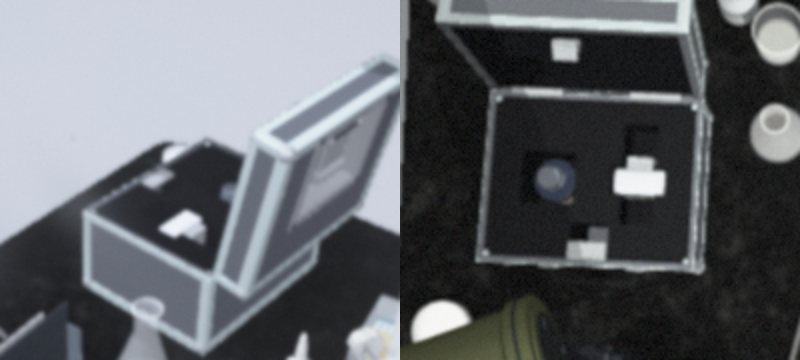

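The lid is nearly upright and still moving. In the top view the meter's white top is at about (200,241), with its clip at (200,231). Now I measure it.

Run:
```python
from h import *
t=r.camera("top")
g=t.min(2)
sub=g[215:265,180:222]
m=(sub>150).astype(np.uint8)
n,l,s,c=cv2.connectedComponentsWithStats(m)
for i in range(1,n):
    if s[i,4]>20:
        y,x=np.where(l==i);rc=cv2.minAreaRect(np.c_[x+180,y+215].astype(np.float32))
        print(s[i],c[i]+[180,215],rc,np.round(1000*ray("top",c[i]+[180,215],.115),1))
for row in range(224,256,1): print(row,g[row,184:216:1].tolist()) if row%2==0 else None
yaw=np.radians(-2.7)
C=np.array([546.5,216]);Rm=np.array([[np.cos(yaw),-np.sin(yaw)],[np.sin(yaw),np.cos(yaw)]])
print("y-55 line",C+Rm@[0,-55],C+Rm@[20,-55])
```

```text
[  7  13  26  20 389] [199.3907455  239.00257069] ((199.5, 237.5), (19.0, 25.0), 90.0) [547.7 161.5 115. ]
224 [44, 30, 32, 28, 32, 34, 26, 34, 22, 0, 11, 17, 29, 33, 25, 31, 18, 30, 31, 26, 30, 28, 32, 30, 31, 32, 40, 36, 34, 38, 31, 40]
226 [40, 33, 36, 35, 34, 35, 36, 29, 17, 2, 21, 13, 30, 34, 23, 27, 25, 25, 29, 30, 30, 25, 30, 29, 35, 40, 37, 40, 33, 41, 35, 31]
228 [36, 42, 36, 30, 31, 40, 29, 26, 22, 71, 131, 149, 157, 152, 135, 119, 120, 127, 120, 121, 107, 92, 73, 51, 33, 37, 36, 40, 42, 35, 31, 37]
230 [37, 36, 35, 35, 36, 34, 31, 26, 32, 110, 191, 210, 216, 218, 214, 207, 212, 213, 214, 210, 206, 196, 156, 102, 65, 42, 37, 39, 40, 36, 40, 35]
232 [39, 34, 33, 32, 31, 30, 28, 17, 44, 121, 190, 208, 208, 204, 206, 206, 204, 207, 208, 203, 210, 198, 148, 88, 51, 33, 34, 38, 33, 35, 39, 34]
234 [36, 41, 25, 58, 116, 139, 142, 137, 142, 169, 195, 202, 202, 203, 205, 205, 203, 201, 200, 206, 207, 193, 138, 89, 78, 66, 66, 58, 44, 31, 35, 39]
236 [32, 23, 56, 136, 208, 235, 236, 236, 234, 233, 232, 230, 230, 228, 227, 226, 227, 227, 227, 227, 225, 223, 224, 220, 219, 222, 211, 1
[... 719 characters left out ...]
224, 226, 223, 225, 230, 231, 234, 234, 236, 239, 236, 231, 229, 232, 217, 166, 95, 50, 32, 36]
248 [35, 37, 32, 34, 33, 41, 43, 52, 69, 88, 97, 101, 95, 94, 97, 97, 111, 118, 114, 111, 114, 122, 124, 99, 80, 80, 74, 69, 50, 40, 41, 40]
250 [35, 35, 36, 33, 41, 32, 21, 19, 12, 22, 22, 33, 38, 38, 32, 42, 46, 35, 42, 40, 39, 39, 42, 47, 37, 44, 41, 36, 43, 31, 37, 40]
252 [36, 37, 35, 43, 35, 34, 13, 13, 14, 22, 27, 26, 31, 27, 36, 29, 31, 34, 32, 31, 29, 28, 30, 40, 34, 36, 43, 38, 39, 38, 41, 37]
254 [30, 41, 41, 38, 34, 30, 19, 7, 11, 10, 26, 25, 34, 26, 30, 32, 34, 35, 30, 31, 29, 29, 35, 36, 40, 36, 41, 34, 32, 39, 38, 34]
y-55 line [543.90914521 161.06105688] [563.88694271 160.11892786]
```

{"name": "jog_arm", "arguments": {"series": [[-0.65,[0,0,0],[0,0,-0.1745]],[-0.65,[0,0,0],[0,0,-0.1745]],[-0.65,[0,0,0],[0,0,-0.1745]],[-0.65,[0,0,0],[0,0,-0.1745]],[-0.65,[0,0,0],[0,0,-0.1745]],[-0.65,[0,0,0],[0,0,-0.1745]],[-0.65,[0,0,0],[0,0,-0.1745]],[-0.65,[0,0,0],[0,0,-0.1745]],[-0.65,[0,0,0],[0,0,-0.1745]]]}}

```text
time: 10.45
position: [0.3646, 0.1862, 0.3998]
tool_rot: [[0.042, 0.999, -0.001], [0.999, -0.042, -0.0], [-0.0, -0.001, -1.0]]
contact_force: [0.2, -0.2, -0.5]
finger_gap: 0.826
grip_force: 0.0
```

{"name": "jog_arm", "arguments": {"series": [[-0.65,[-3,38,20],[0,0,0]],[-0.65,[-3,38,30],[0,0,0]],[-0.65,[-3,38,40],[0,0,0]],[-0.65,[-3,38,45],[0,0,0]],[-0.65,[-3,37,45],[0,0,0]],[-0.65,[0,0,30],[0,0,0]],[-0.65,[0,0,10],[0,0,0]],[-0.65,[0,0,0],[0,0,0]]]}}

```text
time: 11.45
position: [0.552, 0.1622, 0.1799]
tool_rot: [[0.047, 0.999, -0.001], [0.999, -0.047, -0.0], [-0.0, -0.001, -1.0]]
contact_force: [0.8, 0.0, 0.2]
finger_gap: 0.822
grip_force: 0.0
```

Run:
```python
from h import *
o=st()
d=np.append(np.array([550.5,161.3]),75)-o["position"]*1000
print("tool shift",(o["tool_rot"].T@d).round(1), "yaw",np.degrees(np.arctan2(o["tool_rot"][1,0],o["tool_rot"][0,0])))
```

```text
11.45 [552.  162.2 179.9] [[0.047, 0.999, -0.001], [0.999, -0.047, -0.0], [-0.0, -0.001, -1.0]] F [0.8 0.  0.2] gap 0.822 grip 0.0 q [ 1.100e+01 -1.000e-01  1.071e+02 -0.000e+00  7.300e+01  1.370e+01]
tool shift [ -0.9  -1.4 104.9] yaw 87.29178165496214
```

{"name": "jog_arm", "arguments": {"series": [[-0.65,[-1,-1.5,20],[0,0,0]],[-0.65,[0,0,20],[0,0,0]],[-0.65,[0,0,15],[0,0,0]],[-0.65,[0,0,15],[0,0,0]],[-0.65,[0,0,15],[0,0,0]],[-0.65,[0,0,12],[0,0,0]],[-0.65,[0,0,8],[0,0,0]],[-0.65,[0,0,0],[0,0,0]]]}}

```text
time: 12.45
position: [0.5503, 0.1609, 0.0746]
tool_rot: [[0.048, 0.999, -0.001], [0.999, -0.048, -0.0], [-0.0, -0.001, -1.0]]
contact_force: [-0.1, 0.6, 0.4]
finger_gap: 0.828
grip_force: 0.0
```

{"name": "jog_arm", "arguments": {"series": [[0.6,[0,0,0],[0,0,0]],[0.6,[0,0,0],[0,0,0]],[0.6,[0,0,0],[0,0,0]],[0.6,[0,0,0],[0,0,0]],[0.6,[0,0,0],[0,0,0]],[0.6,[0,0,0],[0,0,0]]], "squeeze": 40}}

```text
time: 13.2
position: [0.5512, 0.1611, 0.0762]
tool_rot: [[0.047, 0.999, 0.001], [0.999, -0.047, 0.0], [0.0, 0.001, -1.0]]
contact_force: [-0.8, 0.1, 5.9]
finger_gap: 0.503
grip_force: 41.7
```

{"name": "jog_arm", "arguments": {"series": [[0.6,[0,0,-5],[0,0,0]],[0.6,[0,0,-10],[0,0,0]],[0.6,[0,0,-15],[0,0,0]],[0.6,[0,0,-15],[0,0,0]],[0.6,[0,0,-15],[0,0,0]],[0.6,[0,0,-20],[0,0,0]],[0.6,[0,0,-20],[0,0,0]],[0.6,[0,0,-20],[0,0,0]],[0.6,[0,0,-20],[0,0,0]],[0.6,[0,0,-20],[0,0,0]],[0.6,[0,0,0],[0,0,0]]]}}

```text
time: 14.58
position: [0.5519, 0.1612, 0.2381]
tool_rot: [[0.047, 0.999, 0.004], [0.999, -0.047, 0.001], [0.001, 0.004, -1.0]]
contact_force: [-0.3, 0.6, -1.4]
finger_gap: 0.502
grip_force: 41.9
```

Run:
```python
from h import *
st()
s=r.camera("scene")[:,:,::-1]
t=r.camera("top")[:,:,::-1]
cv2.imwrite("pics/d5.png",np.hstack([cv2.resize(s[60:240,230:430],None,fx=2,fy=2),cv2.resize(t[150:330,80:280],None,fx=2,fy=2)]))
```

```text
14.57 [551.9 161.2 238.1] [[0.047, 0.999, 0.004], [0.999, -0.047, 0.001], [0.001, 0.004, -1.0]] F [-0.3  0.6 -1.4] gap 0.502 grip 41.9 q [ 10.9  -2.8 104.    0.   78.5  13.7]
```

View pics/d5.png

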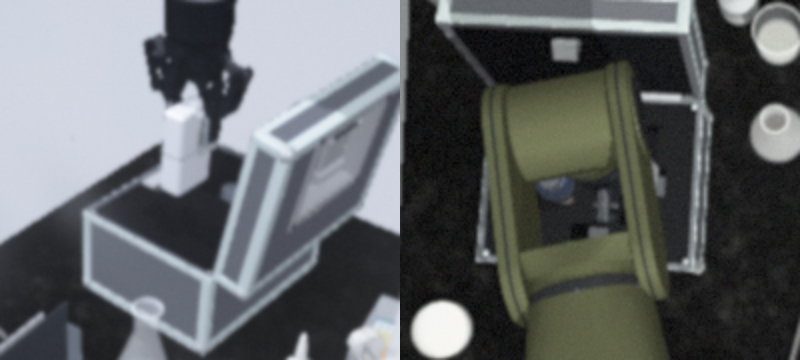

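The meter is held upright above the foam at left crop (185,150), and the lid is fully open. I carry it to the free bench before the stand.

{"name": "jog_arm", "arguments": {"series": [[0.6,[0,0,0],[0,0,-0.045]],[0.6,[0,0,0],[0,0,-0.044]],[0.6,[-15,-6,0],[0,0,0]],[0.6,[-30,-12,0],[0,0,0]],[0.6,[-40,-15,0],[0,0,0]],[0.6,[-45,-18,0],[0,0,0]],[0.6,[-50,-20,0],[0,0,0]],[0.6,[-50,-20,0],[0,0,0]],[0.6,[-45,-18,0],[0,0,0]],[0.6,[-40,-15,0],[0,0,0]],[0.6,[-30,-11,0],[0,0,0]],[0.6,[-15,-5,0],[0,0,0]]]}}

```text
time: 16.18
position: [0.4243, -0.2059, 0.2346]
tool_rot: [[-0.038, 0.999, -0.001], [0.999, 0.038, 0.001], [0.001, -0.001, -1.0]]
contact_force: [0.7, 0.7, -1.8]
finger_gap: 0.501
grip_force: 41.8
```

{"name": "jog_arm", "arguments": {"series": [[0.6,[0,0,20],[0,0,0]],[0.6,[0,0,30],[0,0,0]],[0.6,[0,0,35],[0,0,0]],[0.6,[0,0,30],[0,0,0]],[0.6,[0,0,20],[0,0,0]],[0.6,[0,0,15],[0,0,0]],[0.6,[0,0,10],[0,0,0]],[0.6,[0,0,5],[0,0,0]],[0.6,[0,0,0],[0,0,0]]]}}

```text
time: 17.3
position: [0.4259, -0.2045, 0.0704]
tool_rot: [[-0.042, 0.999, 0.0], [0.999, 0.042, -0.0], [-0.0, 0.0, -1.0]]
contact_force: [0.1, -0.7, -1.5]
finger_gap: 0.504
grip_force: 42.0
```

{"name": "jog_arm", "arguments": {"series": [[0.6,[0,0,2],[0,0,0]],[0.6,[0,0,1],[0,0,0]],[0.6,[0,0,1],[0,0,0]],[0.6,[0,0,0],[0,0,0]]]}}

```text
time: 17.8
position: [0.4257, -0.2045, 0.0663]
tool_rot: [[-0.041, 0.999, 0.0], [0.999, 0.041, 0.0], [0.0, 0.0, -1.0]]
contact_force: [-0.5, -0.0, -2.2]
finger_gap: 0.504
grip_force: 42.0
```

{"name": "jog_arm", "arguments": {"series": [[0.6,[0,0,1],[0,0,0]],[0.6,[0,0,0.5],[0,0,0]],[0.6,[0,0,0],[0,0,0]]]}}

```text
time: 18.18
position: [0.4258, -0.2047, 0.0662]
tool_rot: [[-0.042, 0.999, -0.001], [0.999, 0.042, 0.0], [0.0, -0.001, -1.0]]
contact_force: [-3.3, 2.0, 6.6]
finger_gap: 0.504
grip_force: 43.0
```

It is in contact with the bench. Release and rise.

{"name": "jog_arm", "arguments": {"series": [[-0.3,[0,0,0],[0,0,0]],[-0.65,[0,0,0],[0,0,0]],[-0.65,[0,0,0],[0,0,0]],[-0.65,[0,0,0],[0,0,0]],[-0.65,[0,0,-15],[0,0,0]],[-0.65,[0,0,-25],[0,0,0]],[-0.65,[0,0,-35],[0,0,0]],[-0.65,[0,0,-35],[0,0,0]],[-0.65,[-40,0,-10],[0,0,0]],[-0.65,[-45,0,0],[0,0,0]],[-0.65,[-45,0,0],[0,0,0]]]}}

```text
time: 19.55
position: [0.4315, -0.3359, 0.1867]
tool_rot: [[-0.042, 0.999, 0.002], [0.999, 0.042, -0.002], [-0.002, 0.002, -1.0]]
contact_force: [0.6, 0.3, 0.6]
finger_gap: 0.826
grip_force: 0.0
```

Run:
```python
from h import *
st()
s=r.camera("scene")[:,:,::-1]
t=r.camera("top")[:,:,::-1]
cv2.imwrite("pics/top_m.png",t);cv2.imwrite("pics/scene_m.png",s)
cv2.imwrite("pics/d6.png",np.hstack([cv2.resize(s[180:340,120:280],None,fx=2.5,fy=2.5),cv2.resize(t[190:350,270:430],None,fx=2.5,fy=2.5)]))
g=t.min(2)
m=(g[265:330,310:400]>150).astype(np.uint8)
n,l,q,c=cv2.connectedComponentsWithStats(m)
for i in range(1,n):
    if q[i,4]>30:
        y,x=np.where(l==i);print(q[i]+[310,265,0,0,0],c[i]+[310,265],cv2.minAreaRect(np.c_[x+310,y+265].astype(np.float32)))
```

```text
19.55 [ 431.5 -335.9  186.7] [[-0.042, 0.999, 0.002], [0.999, 0.042, -0.002], [-0.002, 0.002, -1.0]] F [0.6 0.3 0.6] gap 0.826 grip 0.0 q [-43.5  -4.2 110.5   0.   73.6 -45.9]
[343 281  26  20 403] [355.1439206  291.32754342] ((355.5, 290.5), (19.0, 25.0), 90.0)
```

View pics/d6.png

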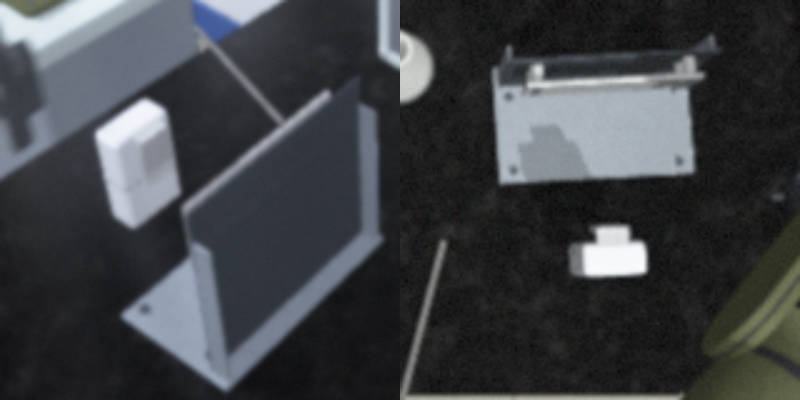

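The meter stands upright; in the top view its box spans (343..369, 286..300) with the clip toward the plate. Now work out the regrasp pose.

Run:
```python
from h import *
t=cv2.imread("pics/top_m.png").min(2).astype(int)
for row in range(278,304,2): print(row,t[row,338:374].tolist())
for uv in [(356,293.3),(343.2,293),(369,293.5),(355.5,300),(355.5,286.5),(355.5,280.5)]: print(uv,(1000*ray("top",uv,.105)).round(1))
print(proj("top",np.array([.4187,-.205,.105])))
```

```text
278 [22, 15, 23, 23, 19, 3, 15, 24, 20, 20, 15, 15, 23, 24, 14, 33, 23, 23, 29, 36, 9, 18, 15, 27, 13, 20, 33, 26, 28, 20, 23, 22, 23, 23, 20, 27]
280 [28, 36, 32, 34, 27, 23, 22, 38, 66, 75, 88, 105, 121, 132, 134, 131, 137, 138, 139, 135, 135, 136, 126, 89, 47, 16, 20, 26, 22, 28, 20, 15, 22, 24, 13, 14]
282 [20, 30, 31, 36, 33, 26, 20, 38, 69, 97, 160, 214, 231, 228, 225, 224, 227, 229, 228, 225, 227, 226, 213, 147, 74, 28, 21, 19, 22, 27, 26, 18, 22, 23, 22, 30]
284 [21, 26, 26, 22, 24, 32, 32, 23, 22, 50, 120, 200, 224, 221, 222, 221, 223, 220, 220, 219, 222, 222, 211, 158, 80, 32, 19, 24, 22, 13, 17, 17, 20, 24, 25, 14]
286 [27, 28, 40, 37, 44, 52, 66, 60, 69, 74, 129, 201, 220, 221, 220, 221, 221, 222, 218, 219, 217, 221, 213, 176, 138, 128, 131, 130, 112, 70, 35, 28, 26, 23, 13, 27]
288 [78, 100, 102, 108, 117, 165, 201, 214, 219, 221, 221, 227, 229, 230, 231, 231, 231, 234, 232, 232, 234, 235, 236, 234, 235, 237, 238, 239, 232, 178, 95, 36, 31, 17, 18, 24]
290 [101, 100, 111, 112, 135, 197, 236, 246, 246, 245, 246, 246, 246, 246, 246, 246, 246, 246, 247, 247, 246, 246, 247, 
[... 640 characters left out ...]
, 248, 247, 246, 247, 248, 248, 248, 247, 248, 247, 246, 245, 246, 244, 244, 243, 239, 238, 236, 234, 231, 216, 137, 48, 24, 19, 29, 20]
300 [46, 59, 65, 71, 85, 95, 119, 137, 154, 151, 150, 157, 153, 147, 130, 127, 129, 130, 119, 113, 112, 109, 104, 102, 92, 84, 79, 72, 60, 37, 20, 23, 26, 29, 17, 16]
302 [31, 27, 26, 28, 24, 19, 26, 26, 26, 26, 25, 28, 29, 19, 19, 28, 20, 23, 19, 25, 22, 17, 23, 23, 12, 16, 26, 20, 14, 21, 21, 19, 28, 17, 11, 22]
(356, 293.3) [ 418.7 -205.8  105. ]
(343.2, 293) [ 419.6 -175.8  105. ]
(369, 293.5) [ 418.  -236.3  105. ]
(355.5, 300) [ 403.2 -204.2  105. ]
(355.5, 286.5) [ 434.5 -205.1  105. ]
(355.5, 280.5) [ 448.5 -205.5  105. ]
[355.65034951 293.30258244]
```

{"name": "jog_arm", "arguments": {"series": [[-0.85,[0,0,0],[0,0,0.1745]],[-0.85,[0,0,0],[0,0,0.1745]],[-0.85,[0,0,0],[0,0,0.1745]],[-0.85,[0,0,0],[0,0,0.1745]],[-0.85,[0,0,0],[0,0,0.1745]],[-0.85,[0,0,0],[0,0,0.1745]],[-0.85,[0,0,0],[0,0,0.1745]],[-0.85,[0,0,0],[0,0,0.1745]],[-0.85,[0,0,0],[0,0,0.1745]],[-0.85,[0,0,0],[0,0,0]]]}}

```text
time: 20.9
position: [0.4312, -0.3339, 0.1856]
tool_rot: [[0.999, 0.044, 0.001], [0.044, -0.999, -0.0], [0.001, 0.0, -1.0]]
contact_force: [0.1, -0.1, -0.2]
finger_gap: 0.924
grip_force: 0.0
```

{"name": "jog_arm", "arguments": {"series": [[-0.85,[-2,-30,0],[0,0,0]],[-0.85,[-2,-40,0],[0,0,0]],[-0.85,[-3,-40,0],[0,0,0]],[-0.85,[-1.5,-19,0],[0,0,0]],[-0.85,[0,0,20],[0,0,0]],[-0.85,[0,0,25],[0,0,0]],[-0.85,[0,0,20],[0,0,0]],[-0.85,[0,0,20],[0,0,0]],[-0.85,[0,0,20],[0,0,0]],[-0.85,[0,0,12],[0,0,0]],[-0.85,[0,0,5],[0,0,0]],[-0.85,[0,0,0],[0,0,0]]]}}

```text
time: 22.4
position: [0.4174, -0.206, 0.063]
tool_rot: [[0.999, 0.042, 0.0], [0.042, -0.999, -0.0], [0.0, 0.0, -1.0]]
contact_force: [-0.6, 0.7, -0.5]
finger_gap: 0.927
grip_force: 0.0
```

{"name": "jog_arm", "arguments": {"series": [[0.6,[0,0,0],[0,0,0]],[0.6,[0,0,0],[0,0,0]],[0.6,[0,0,0],[0,0,0]],[0.6,[0,0,0],[0,0,0]],[0.6,[0,0,0],[0,0,0]],[0.6,[0,0,0],[0,0,0]]], "squeeze": 60}}

```text
time: 23.15
position: [0.4179, -0.206, 0.0639]
tool_rot: [[0.999, 0.042, 0.001], [0.042, -0.999, -0.0], [0.001, 0.0, -1.0]]
contact_force: [-0.6, 3.0, 5.8]
finger_gap: 0.693
grip_force: 64.6
```

{"name": "jog_arm", "arguments": {"series": [[0.6,[0,0,-5],[0,0,0]],[0.6,[0,0,-15],[0,0,0]],[0.6,[0,0,-20],[0,0,0]],[0.6,[0,0,-20],[0,0,0]],[0.6,[15,2,-15],[0,0,0]],[0.6,[25,0,0],[0,0,0]],[0.6,[25,0,0],[0,0,0]],[0.6,[25,0,0],[0,0,0]],[0.6,[18,0,0],[0,0,0]],[0.6,[9,0,0],[0,0,0]],[0.6,[0,0,0],[0,0,0]],[0.6,[0,0,0],[0,0,0]]]}}

```text
time: 24.65
position: [0.5335, -0.2029, 0.1377]
tool_rot: [[0.999, 0.042, -0.001], [0.042, -0.999, 0.0], [-0.001, -0.0, -1.0]]
contact_force: [-0.3, 0.1, -1.9]
finger_gap: 0.693
grip_force: 64.7
```

{"name": "jog_arm", "arguments": {"series": [[0.6,[2,0,0],[0,0,0]],[0.6,[2,0,0],[0,0,0]],[0.6,[1,0,0],[0,0,0]],[0.6,[0,0,0],[0,0,0]]]}}

```text
time: 25.15
position: [0.5392, -0.2028, 0.1379]
tool_rot: [[0.999, 0.042, 0.0], [0.042, -0.999, -0.0], [0.0, 0.0, -1.0]]
contact_force: [-0.1, -0.1, -1.7]
finger_gap: 0.694
grip_force: 64.7
```

{"name": "jog_arm", "arguments": {"series": [[0.6,[1,0,0],[0,0,0]],[0.6,[1,0,0],[0,0,0]],[0.6,[1,0,0],[0,0,0]],[0.6,[0,0,0],[0,0,0]]]}}

```text
time: 25.65
position: [0.5423, -0.2026, 0.1378]
tool_rot: [[0.999, 0.042, 0.0], [0.042, -0.999, -0.0], [0.0, 0.0, -1.0]]
contact_force: [-0.2, -0.3, -2.6]
finger_gap: 0.694
grip_force: 64.7
```

{"name": "jog_arm", "arguments": {"series": [[0.6,[1,0,0],[0,0,0]],[0.6,[0,0,0],[0,0,0]]]}}

```text
time: 25.9
position: [0.5432, -0.2026, 0.1379]
tool_rot: [[0.999, 0.042, 0.0], [0.042, -0.999, -0.0], [0.0, 0.0, -1.0]]
contact_force: [-0.4, 0.2, -1.6]
finger_gap: 0.694
grip_force: 64.7
```

{"name": "jog_arm", "arguments": {"series": [[0.6,[1,0,0],[0,0,0]],[0.6,[0,0,0],[0,0,0]]]}}

```text
time: 26.15
position: [0.5442, -0.2026, 0.1378]
tool_rot: [[0.999, 0.042, 0.0], [0.042, -0.999, -0.0], [0.0, 0.0, -1.0]]
contact_force: [-0.1, -0.7, -2.0]
finger_gap: 0.696
grip_force: 64.7
```

{"name": "jog_arm", "arguments": {"series": [[0.6,[1,0,0],[0,0,0]],[0.6,[0,0,0],[0,0,0]]]}}

```text
time: 26.4
position: [0.5447, -0.2026, 0.1378]
tool_rot: [[0.999, 0.042, -0.001], [0.042, -0.999, 0.0], [-0.001, -0.0, -1.0]]
contact_force: [-3.9, 0.2, -0.9]
finger_gap: 0.698
grip_force: 64.8
```

{"name": "jog_arm", "arguments": {"series": [[0.6,[0.7,0,0],[0,0,0]],[0.6,[0,0,0],[0,0,0]]]}}

```text
time: 26.65
position: [0.5448, -0.2025, 0.1378]
tool_rot: [[0.999, 0.042, -0.003], [0.042, -0.999, 0.0], [-0.003, -0.0, -1.0]]
contact_force: [-6.7, 0.4, 2.3]
finger_gap: 0.697
grip_force: 65.0
```

Contact is at TCP x ≈ 544.5, in agreement with the estimate of 544.1. Back off, lift and move over the plate.

{"name": "jog_arm", "arguments": {"series": [[0.6,[-6,0,0],[0,0,0]],[0.6,[-3,0,-10],[0,0,0]],[0.6,[0,0,-20],[0,0,0]],[0.6,[0,0,-20],[0,0,0]],[0.6,[0,0,-12],[0,0,0]],[0.6,[0,0,0],[0,0,0]],[0.6,[8,0,0],[0,0,0]],[0.6,[8,0,0],[0,0,0]],[0.6,[5,0,0],[0,0,0]],[0.6,[0,0,0],[0,0,0]],[0.6,[0,0,0],[0,0,0]]]}}

```text
time: 28.02
position: [0.5578, -0.2019, 0.1996]
tool_rot: [[0.999, 0.042, -0.001], [0.042, -0.999, 0.0], [-0.001, -0.0, -1.0]]
contact_force: [0.0, 0.0, -2.4]
finger_gap: 0.695
grip_force: 64.7
```

Run:
```python
from h import *
st()
s=r.camera("scene")[:,:,::-1];t=r.camera("top")[:,:,::-1]
cv2.imwrite("pics/d7.png",np.hstack([cv2.resize(s[150:310,150:310],None,fx=2.5,fy=2.5),cv2.resize(t[170:330,270:430],None,fx=2.5,fy=2.5)]))
```

```text
28.02 [ 557.8 -201.9  199.6] [[0.999, 0.042, -0.001], [0.042, -0.999, 0.0], [-0.001, -0.0, -1.0]] F [ 0.   0.  -2.4] gap 0.695 grip 64.7 q [-25.1   1.3 103.8  -0.   75.   62.5]
```

{"name": "jog_arm", "arguments": {"series": [[0.6,[0,0,10],[0,0,0]],[0.6,[0,0,8],[0,0,0]],[0.6,[0,0,5],[0,0,0]],[0.6,[0,0,4],[0,0,0]],[0.6,[0,0,4],[0,0,0]],[0.6,[0,0,0],[0,0,0]]]}}

```text
time: 28.88
position: [0.5577, -0.2019, 0.1684]
tool_rot: [[0.999, 0.042, -0.001], [0.042, -0.999, 0.0], [-0.001, -0.0, -1.0]]
contact_force: [-0.5, 0.1, -1.9]
finger_gap: 0.693
grip_force: 64.7
```

No contact, so the tongue is behind the plate. Continue down.

{"name": "jog_arm", "arguments": {"series": [[0.6,[0,0,6],[0,0,0]],[0.6,[0,0,6],[0,0,0]],[0.6,[0,0,6],[0,0,0]],[0.6,[0,0,5],[0,0,0]],[0.6,[0,0,4],[0,0,0]],[0.6,[0,0,3],[0,0,0]],[0.6,[0,0,2],[0,0,0]],[0.6,[0,0,0],[0,0,0]]]}}

```text
time: 29.88
position: [0.5579, -0.202, 0.1367]
tool_rot: [[0.999, 0.042, -0.0], [0.042, -0.999, 0.0], [-0.0, -0.0, -1.0]]
contact_force: [-0.4, 0.8, -1.9]
finger_gap: 0.695
grip_force: 64.7
```

{"name": "jog_arm", "arguments": {"series": [[0.6,[0,0,1.5],[0,0,0]],[0.6,[0,0,1],[0,0,0]],[0.6,[0,0,1],[0,0,0]],[0.6,[0,0,0],[0,0,0]]]}}

```text
time: 30.38
position: [0.5578, -0.2019, 0.1332]
tool_rot: [[0.999, 0.042, -0.0], [0.042, -0.999, 0.0], [-0.0, -0.0, -1.0]]
contact_force: [0.4, 0.2, -2.4]
finger_gap: 0.694
grip_force: 64.7
```

{"name": "jog_arm", "arguments": {"series": [[0.6,[0,0,1],[0,0,0]],[0.6,[0,0,0],[0,0,0]]]}}

```text
time: 30.62
position: [0.558, -0.2021, 0.1326]
tool_rot: [[0.999, 0.042, 0.0], [0.042, -0.999, -0.0], [0.0, 0.0, -1.0]]
contact_force: [-0.2, 1.0, -1.6]
finger_gap: 0.696
grip_force: 64.9
```

{"name": "jog_arm", "arguments": {"series": [[0.6,[0,0,1],[0,0,0]],[0.6,[0,0,0],[0,0,0]]]}}

```text
time: 30.88
position: [0.5581, -0.2021, 0.1324]
tool_rot: [[0.999, 0.042, 0.001], [0.042, -0.999, -0.0], [0.001, 0.0, -1.0]]
contact_force: [-3.0, 1.2, 4.6]
finger_gap: 0.701
grip_force: 65.3
```

{"name": "jog_arm", "arguments": {"series": [[0.6,[0,0,0.7],[0,0,0]],[0.6,[0,0,0],[0,0,0]]]}}

```text
time: 31.12
position: [0.5582, -0.2021, 0.1322]
tool_rot: [[0.999, 0.042, 0.001], [0.042, -0.999, -0.0], [0.001, 0.0, -1.0]]
contact_force: [-5.6, 3.0, 7.6]
finger_gap: 0.693
grip_force: 65.6
```

{"name": "jog_arm", "arguments": {"series": [[0.6,[0,0,0.5],[0,0,0]],[0.6,[0,0,0],[0,0,0]],[0.6,[0,0,0],[0,0,0]]]}}

```text
time: 31.5
position: [0.5582, -0.2021, 0.1322]
tool_rot: [[0.999, 0.042, 0.001], [0.042, -0.999, -0.0], [0.001, 0.001, -1.0]]
contact_force: [-6.2, 2.6, 10.5]
finger_gap: 0.701
grip_force: 65.8
```

Run:
```python
from h import *
st()
s=r.camera("scene")[:,:,::-1];t=r.camera("top")[:,:,::-1]
cv2.imwrite("pics/d8.png",np.hstack([cv2.resize(s[150:310,150:310],None,fx=2.5,fy=2.5),cv2.resize(t[170:330,270:430],None,fx=2.5,fy=2.5)]))
```

```text
31.5 [ 558.2 -202.1  132.2] [[0.999, 0.042, 0.001], [0.042, -0.999, -0.0], [0.001, 0.001, -1.0]] F [-6.2  2.6 10.5] gap 0.701 grip 65.8 q [-25.1   4.7 107.   -0.   68.2  62.5]
```

The tug reached 10.5 N without giving way. Relieve, then release and rise.

{"name": "jog_arm", "arguments": {"series": [[0.6,[-0.5,0,-1.5],[0,0,0]],[0.6,[0,0,0],[0,0,0]],[0.3,[0,0,0],[0,0,0]],[-0.85,[0,0,0],[0,0,0]],[-0.85,[0,0,0],[0,0,0]],[-0.85,[0,0,0],[0,0,0]],[-0.85,[0,0,-8],[0,0,0]],[-0.85,[0,0,-20],[0,0,0]],[-0.85,[0,0,-30],[0,0,0]],[-0.85,[0,0,-35],[0,0,0]],[-0.85,[0,0,-35],[0,0,0]]]}}

```text
time: 32.98
position: [0.5576, -0.2021, 0.2628]
tool_rot: [[0.999, 0.042, 0.002], [0.042, -0.999, -0.001], [0.002, 0.001, -1.0]]
contact_force: [0.7, -0.2, -1.0]
finger_gap: 0.924
grip_force: 0.0
```

{"name": "jog_arm", "arguments": {"series": [[-0.85,[-35,0,-20],[0,0,0]],[-0.85,[-45,20,0],[0,0,0]],[-0.85,[-45,40,0],[0,0,0]],[-0.85,[-35,40,0],[0,0,0]],[-0.85,[-10,40,0],[0,0,0]],[-0.85,[0,40,0],[0,0,0]],[-0.85,[0,0,0],[0,0,0]],[-0.85,[0,0,0],[0,0,0]]]}}

```text
time: 33.98
position: [0.3952, -0.3887, 0.2807]
tool_rot: [[0.999, 0.042, 0.001], [0.042, -0.999, -0.001], [0.001, 0.001, -1.0]]
contact_force: [-0.2, 0.8, -0.5]
finger_gap: 0.922
grip_force: 0.0
```

Run:
```python
from h import *
st()
s=r.camera("scene")[:,:,::-1];t=r.camera("top")[:,:,::-1]
cv2.imwrite("pics/d9.png",np.hstack([cv2.resize(s[80:360,150:420],(400,415)),cv2.resize(t[140:340,100:420][:, :],(400,250))[:250]] if 0 else [cv2.resize(s[90:340,160:410],(400,400)),cv2.resize(t[130:350,190:410],(400,400))]))
```

```text
33.98 [ 395.2 -388.7  280.7] [[0.999, 0.042, 0.001], [0.042, -0.999, -0.001], [0.001, 0.001, -1.0]] F [-0.2  0.8 -0.5] gap 0.922 grip 0.0 q [-50.1  -6.6 103.6   0.   83.   37.5]
```

View pics/d9.png

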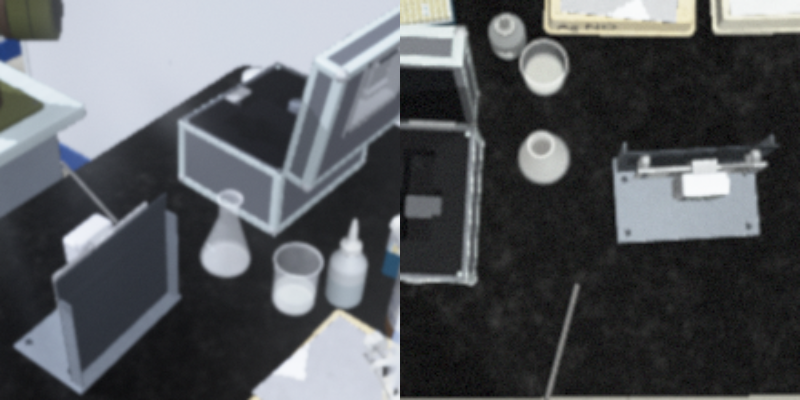

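The meter hangs on the plate near its middle (top crop (705,183)). The lid is open and the flask and beaker are where they were. Handing in.

```bash
python3 -c "
from bench import r
print(r.hand_in())"
```

```text
the job is handed in; nothing more can be done
None
```

The job is handed in at about 34 s: the case lid is fully open, the meter hangs by its clip near the middle of the plate after holding a 10.5 N tug, and the flask and beaker were not touched.

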